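# Stand the condiments in the sloping spice caddy by height

### The job

Put the pepper jar, the salt shaker and the two white-lidded spice jars away in the spice caddy, one to a compartment, in order of height: the tallest next to the high end board, stepping down to the shortest at the low end. Set each down upright on the caddy's floor without dropping it or knocking any over, and leave the kitchen timer and the tin where they stand.

Things in the scene. Friction and masses are not known exactly. Their poses are not given: they have to be found in the camera images.
- caddy: Long spice caddy, dark wood and steel wire, fixed, 304 x 88 mm. Origin: middle of its underside, on the worktop; z up, x along it from the low end board (40 mm high) to the high one (84 mm). Floor 16 mm above the worktop. Four compartments in a row, middles at x = +105, +35, -35, -105 mm, y = 0, each 66 mm long and 70 mm wide between 4 mm wires.
- caddy_high_end (a point): Top of the caddy's high end board, on its inner face: x = +140, y = 0, z = 84 mm from the caddy's origin. The side rails (y = -37 and +37 mm) slope down from 62 mm above the worktop here to 32 mm at the low end; the cross wires between compartments are 54, 47 and 40 mm above the worktop, at x = +70, 0 and -70 mm.
- pepper_mid (a point): Pepper jar with a red cap, round, 45 mm in diameter, 108 mm high, cap from 87 mm up; loose, 0.11 kg. Point on its axis, half-way up (54 mm above its foot); z up along the jar.
- shaker_mid (a point): Salt shaker, clear glass with a domed grey top pierced with holes, round, 44 mm in diameter at the widest, 90 mm high. The grey top is 34 mm in diameter and straight-sided from 65 to 81 mm above the foot; the glass below tapers in towards it. Loose, 0.10 kg. Point on its axis, half-way up (45 mm above its foot); z up along the shaker.
- tall_spice_mid (a point): The taller, slimmer of two glass spice jars with plain pale lids (reddish-brown powder): round, 44 mm in diameter, 78 mm high, lid 42 mm in diameter from 58 mm up; loose, 0.16 kg. Point on its axis, half-way up (39 mm above its foot); z up along the jar.
- short_spice_mid (a point): The shorter, wider of two glass spice jars with plain pale lids (sandy powder): round, 48 mm in diameter, 62 mm high, lid 46 mm in diameter from 46 mm up; loose, 0.16 kg. Point on its axis, half-way up (31 mm above its foot); z up along the jar.
- timer: Round kitchen timer with a red dial top and white base, 64 mm in diameter, 54 mm high, loose; leave it alone. Origin: centre of its underside.
- tomato_tin: Short food tin, 75 mm in diameter, 58 mm high, loose; leave it alone. Origin: centre of its underside.
Not all that is in view belongs to the job. What is shaped like the part that bears pepper_mid but purple is not meant. Leave any pink look-alike of the part that bears tall_spice_mid alone.

How it is judged:
By the outcome, as a careful person would: the job done as asked, in the order asked, and still so for the second after the job is handed in, with the robot touching nothing.
It also fails if it takes over 104 s, if anything falls off the work surface, if the arm or the gripper's body presses on something with over 40 N, if the wrist force passes 120 N, or if a joint passes its speed limit or range.

### The arm

A 6-joint arm with a two-finger parallel gripper is mounted at the origin on a cart in front of the work surface, level with it; the furniture and walls round the work are solid. World frame = base frame: x ahead of the robot, y to its left, z up, the work surface at z = 0. Lengths are in m, angles in rad, forces in N, time in s.
With the tool pointing down it reaches from about 0.375 to 0.975 m from the base axis. Payload 3.8 kg.
Tool frame: the origin (TCP) lies where the fingers leave the gripper's body, on its centre line; the fingertips stand 73 mm ahead of it and the grasp point (between the pads) lies 54 mm ahead of it (nose_length is the distance from the TCP to the fingertips, in m); z points along the fingers, y is the line along which they close (so a half turn about z gives the same grasp; the last joint's range is limited). The gripper opens to 85 mm and grips with 20 to 120 N. Pads are 22 mm wide; open, the fingers measure 114 mm over their backs; the gripper's body (76 mm by 85 mm) begins 54 mm behind the grasp point. The pads swing forward as they close: fully open they stand 13 mm farther back than shut.
Start: joints at [-0.037, 0.264, 1.604, -0, 1.274, -0.037], TCP at [0.675, -0, 0.304] pointing down, gripper open.
Joint ranges: [-2.63, 2.63], [-0.94, 2.18], [0.31, 2.57], [-1.31, 4.45], [0, 2.66], [-2.55, 2.55]. Speed limits (rad/s): [2.57, 2.57, 3.14, 3.14, 3.14, 3.14].

### API

Orientations are given as a rotation vector (axis times angle).
In Python, from workcell import read_state, read_camera, calibration, finish_job, look_for, cut_out, tip_of, nose_length gives the robot as it stands.
- The arm moves only by the tool step_arm, never from a script. Its argument "targets" is a list of rows, each a list of 3 entries, a list of its own where there are three numbers: the turn, a rotation vector about the tool's x, y, z in rad, then the shift along the tool's x, y, z in mm, then the finger opening in mm, from 0 to 85.4. In form: [[[ax, ay, az], [x, y, z], grip], ...]. A call has 1 to 5 rows; each row shifts and turns the commanded pose from where the row before left it, along the tool's axes as they then stand; what a row does not reach is not made up. A row lasts 1/12 s, in which the tool goes at most 41.7 mm and 7.16 degrees, less where a joint would pass 70% of its speed; a pose out of reach is approached as far as the arm can. A call with a gripper value outside its range is refused whole. The fingers move at their own pace and stop on an object; "grip_force" is the grip in N (left out, the last holds). Time passes only in rows, so rows that do not move let the fingers close. It gives the time, the measured TCP pose, the force, the opening and the grip force at its end, in the units of the state.
- read_state(): the state, without advancing time (a new reading comes with each control period).
- read_camera(name): name is "scene" or "side" or "wrist"; returns the picture (384x512x3 uint8, red, green, blue); there is no depth.
- calibration(name): a dict with "camera_matrix" (3x3 intrinsics, pixels), "R" (3x3) and "t" (3): a world point X has camera coordinates R X + t. Camera axes: x right, y down, z forward; pixel columns grow to the right and rows downward; lengths in m; the calibration is good to about 2 mm. A picture is of the moment at which its call begins: read the wrist's pose just before it. calibration takes no time and is no camera call; for the wrist camera it gives the pose at the moment of the call.
- finish_job(): hands the job in; it is judged then, once.
Trained networks look in the newest picture that a camera, given by its name, has taken for a name from the list of things; names that differ only in an ending like _2 or _b are one class to them, and where a whole thing is asked for, a point or a joint stands for the part that bears it (a point fixed in the world has none). Each returns a list of dicts, best first, with "score" (0 to 1); they miss things now and then, are a little off and sometimes report something else, mostly with a low value. They report only what shows in the picture. A call takes as long as a camera call. They do not tell look-alikes from the thing itself.
- look_for(camera, query): "extent" ([left, top, right, bottom] in pixels, round what is visible of it).
- cut_out(camera, query): "region" (384x512 bool, what is visible of it) and "extent" ([left, top, right, bottom] in pixels, round what is visible of it).
- tip_of(camera, query): "at" ([row, column] in pixels: a listed point, or the origin of a listed thing).
The state is a dict: "time": time; "q": joint angles; "joint_vel": joint speeds; "joint_torque": joint torques, N m; "tool_pos": TCP position; "tcp_rot": TCP orientation; "wrist_force": force on the tool from outside, world axes, zero at the start; "torque": the same for the moment, N m; "width": opening from 0.0 (shut) to 1.0 (fully open); "grip_force": force on a finger pad.
Only numpy, scipy, OpenCV 4.12 (cv2) and the standard library are available. Lean on these libraries where they do the work, as an engineer would, in place of code of your own. Each camera call takes 0.05 s, during which the arm holds its last target. There are 200 camera calls.

## Working session

There is one attempt and no reset: what is moved stays moved. The work goes in short steps, Python scripts to look and compute and a tool call to move; the robot and the scene stay as the last step left them, time stands still between calls to the robot, and variables do not carry over. Pictures are saved under pics/ and viewed, at most 14 in all, crops included, and the job is handed in when it is done.

Besides the shell and the picture viewer there is one more tool, called after "Request:" as name(argument=value, ...), one argument or row to a line, values as JSON. step_arm: Moves the arm, as the interface text tells. Its arguments: {"type":"object","properties":{"targets":{"type":"array","items":{"type":"array"}},"grip_force":{"type":"number"}},"required":["targets"]}

```bash
mkdir -p pics
cat > h.py <<'E'
import numpy as np, cv2
from workcell import *
from scipy.spatial.transform import Rotation as Ro
def shot(cam,fn=None):
    im=read_camera(cam)
    if fn: cv2.imwrite('pics/'+fn,im[:,:,::-1])
    return im
def ray(cam,row,col):
    c=calibration(cam);K=np.array(c['camera_matrix']);R=np.array(c['R']);t=np.array(c['t'])
    o=-R.T@t; d=R.T@np.linalg.inv(K)@np.array([col,row,1.]);return o,d
def atz(cam,row,col,z):
    o,d=ray(cam,row,col);return o+d*(z-o[2])/d[2]
def proj(cam,X):
    c=calibration(cam);p=np.array(c['camera_matrix'])@(np.array(c['R'])@np.array(X)+np.array(c['t']));return p[:2]/p[2]
E
python3 - <<'E'
from h import *
s=read_state();print(s['time'],s['tool_pos'],s['tcp_rot'],s['wrist_force'])
H=dict(pepper_mid=.054,shaker_mid=.045,tall_spice_mid=.039,short_spice_mid=.031,timer=0,tomato_tin=0,caddy=0,caddy_high_end=.084)
ims=[]
for c in('scene','side'):
    ims.append(shot(c,c+'0.png'))
    for n,z in H.items():
        for r in tip_of(c,n)[:4]:
            if r['score']>.2: print(c,n,round(r['score'],2),np.round(r['at']),np.round(atz(c,*r['at'],z),3)[:2])
E
```

```text
0.0 [6.74401386e-01 3.28541608e-05 3.02524426e-01] [-2.22016879 -2.22030655  0.00246083] [-0.51429301 -0.25670034 -0.1244647 ]
scene pepper_mid 0.95 [205. 262.] [0.584 0.193]
scene pepper_mid 0.65 [187. 177.] [0.463 0.416]
scene pepper_mid 0.65 [210. 228.] [0.502 0.216]
scene pepper_mid 0.61 [188. 212.] [0.536 0.354]
scene shaker_mid 0.56 [210. 180.] [0.415 0.298]
scene tall_spice_mid 0.71 [227. 199.] [0.418 0.206]
scene tall_spice_mid 0.63 [199. 220.] [0.534 0.306]
scene short_spice_mid 0.64 [188. 212.] [0.561 0.399]
scene timer 0.47 [199. 262.] [0.679 0.316]
scene tomato_tin 0.55 [186. 250.] [0.707 0.416]
scene caddy 0.87 [245. 296.] [0.59 0.07]
scene caddy_high_end 0.74 [196. 335.] [0.725 0.083]
side pepper_mid 0.81 [196. 266.] [0.56  0.209]
side pepper_mid 0.7 [203. 290.] [0.502 0.218]
side pepper_mid 0.68 [262. 285.] [0.449 0.408]
side shaker_mid 0.85 [236. 322.] [0.411 0.298]
side tall_spice_mid 0.64 [216. 332.] [0.411 0.212]
side short_spice_mid 0.79 [256. 232.] [0.552 0.401]
side timer 0.88 [226. 205.] [0.669 0.292]
side tomato_tin 0.63 [252. 161.] [0.703 0.407]
side caddy 0.82 [191. 278.] [0.575 0.083]
side caddy_high_end 0.82 [148. 228.] [0.727 0.052]
```

View pics/scene0.png

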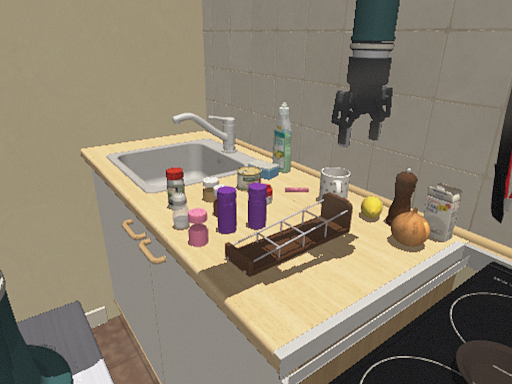

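View pics/side0.png

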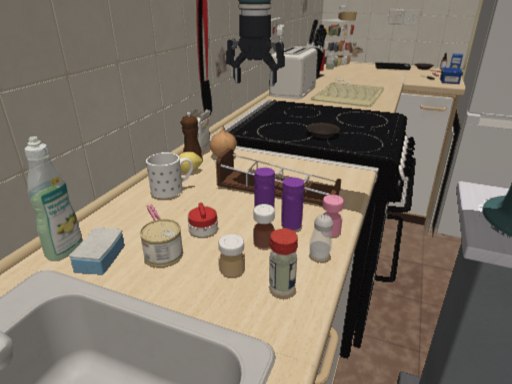

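Candidates (row, col, side view): pepper jar is the red-capped glass at (262,285), with purple look-alikes at (190,265) and (203,290). Tall spice is the brown jar at (227,264), with a pink look-alike at (216,332). Short spice is the sandy jar at (256,232), and the shaker is at (236,322). I'll move to the overhead view and check with the wrist camera.

Request:
step_arm(
  targets=[
    [[0,0,0],[36,-20,-15],85],
    [[0,0,0],[36,-20,-15],85],
    [[0,0,0],[36,-20,-15],85],
    [[0,0,0],[36,-20,-15],85],
    [[0,0,0],[36,-20,-15],85],
  ],
)

```text
time: 1.32
tool_pos: [0.5789, 0.1723, 0.3759]
tcp_rot: [2.222, 2.221, 0.0]
wrist_force: [0.5, 0.5, -0.4]
width: 0.993
grip_force: 0.0
```

Run:
```python
from h import *
s=read_state();print(s['time'],s['tool_pos'],s['tcp_rot'])
c=calibration('wrist');R=np.array(c['R']);print('cam',-R.T@np.array(c['t']),R[2])
shot('wrist','w1.png')
H=dict(pepper_mid=.054,shaker_mid=.045,tall_spice_mid=.039,short_spice_mid=.031,caddy=0,caddy_high_end=.084)
for n,z in H.items():
    for r in tip_of('wrist',n)[:4]:
        if r['score']>.2: print(n,round(r['score'],2),np.round(r['at']),np.round(atz('wrist',*r['at'],z),3)[:2])
```

```text
1.3167 [0.57885373 0.17228623 0.37590328] [2.22219963e+00 2.22067741e+00 3.56615935e-04]
cam [0.57760384 0.23950421 0.44694248] [ 9.22096781e-04 -2.67502370e-01 -9.63556761e-01]
pepper_mid 0.96 [148. 246.] [0.57  0.198]
pepper_mid 0.56 [127. 191.] [0.493 0.227]
shaker_mid 0.97 [ 69. 134.] [0.42  0.299]
tall_spice_mid 0.87 [ 67. 219.] [0.534 0.301]
tall_spice_mid 0.8 [135. 140.] [0.417 0.209]
caddy 0.82 [213. 256.] [0.587 0.074]
caddy_high_end 0.91 [233. 350.] [0.719 0.074]
```

View pics/w1.png

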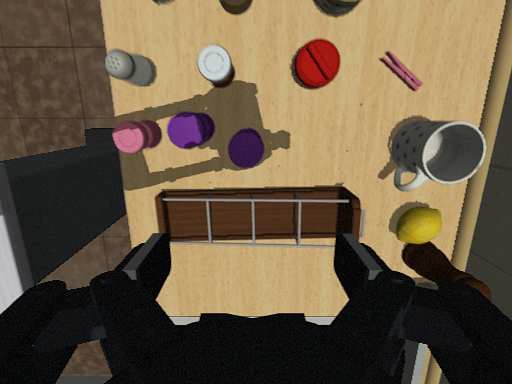

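The overhead view shows the caddy's wires at columns 209, 253 and 299, with the high end to the right at column 350. The shaker is at (69,134), the brown spice jar with the white lid at (62,214), pink at (135,135) and purple at (130,190) and (147,246). I'll zoom in for the caddy pose.

Run:
```python
from h import *
im=cv2.imread('pics/w1.png')[180:255,150:370]
cv2.imwrite('pics/c1.png',cv2.resize(im,None,fx=3.6,fy=3.6,interpolation=cv2.INTER_CUBIC))
for X in [(.14,0,.084)]: pass
def P(x,y,z,c=(.581,.072),yaw=0.):
    return np.round(proj('wrist',[c[0]+x*np.cos(yaw)-y*np.sin(yaw),c[1]+x*np.sin(yaw)+y*np.cos(yaw),z]),1)
for x,z in((.07,.054),(0,.047),(-.07,.040)):
    print(x,P(x,.037,z),P(x,-.037,z))
print(P(.14,.037,.062),P(-.14,.037,.032),P(.14,-.037,.062),P(-.14,-.037,.032),'base',P(-.152,.044,.0),P(.152,.044,0))
```

```text
0.07 [300.4 202.9] [298.2 247.9]
0 [253.5 201.5] [253.4 245.9]
-0.07 [208.  200.1] [210.  243.9]
[349.2 204.6] [164.2 198.6] [344.7 250.4] [168.1 241.7] base [162.5 188.9] [344.2 188.8]
```

View pics/c1.png

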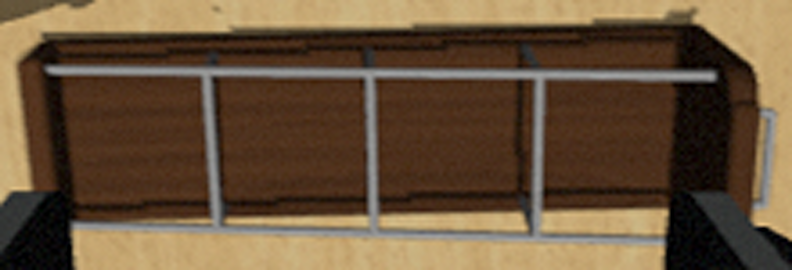

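Caddy centre is about (0.581, 0.0745) with yaw about 0.019 rad. Next: turn the tool 90° and look over the jars.

Request:
step_arm(
  targets=[
    [[0,0,0.121],[0,0,0],85],
    [[0,0,0.121],[0,0,0],85],
    [[0,0,0.121],[0,0,0],85],
    [[0,0,0.121],[0,0,0],85],
    [[0,0,0.121],[0,0,0],85],
  ],
)

```text
time: 2.08
tool_pos: [0.5805, 0.1694, 0.3738]
tcp_rot: [-2.788, -1.447, 0.003]
wrist_force: [-0.9, -1.0, -0.1]
width: 1.0
grip_force: 0.0
```

Request:
step_arm(
  targets=[
    [[0,0,0.121],[0,0,0],85],
    [[0,0,0.121],[0,0,0],85],
    [[0,0,0.121],[0,0,0],85],
    [[0,0,0.121],[0,0,0],85],
    [[0,0,0.121],[0,0,0],85],
  ],
)

```text
time: 2.5
tool_pos: [0.5805, 0.1694, 0.3738]
tcp_rot: [3.093, 0.55, -0.003]
wrist_force: [0.5, 0.0, 0.6]
width: 0.996
grip_force: 0.0
```

Request:
step_arm(
  targets=[
    [[0,0,0.121],[0,0,0],85],
    [[0,0,0.121],[0,0,0],85],
    [[0,0,0.1],[0,0,0],85],
  ],
)

```text
time: 2.75
tool_pos: [0.5805, 0.1694, 0.3738]
tcp_rot: [3.141, 0.016, -0.003]
wrist_force: [0.0, -0.1, -1.1]
width: 0.993
grip_force: 0.0
```

Request:
step_arm(
  targets=[
    [[0,0,0],[-13,-30,0],70],
    [[0,0,0],[-13,-30,0],70],
    [[0,0,0],[-13,-30,0],70],
    [[0,0,0],[-13,-30,0],70],
    [[0,0,0],[-13,-30,0],70],
  ],
)

```text
time: 3.17
tool_pos: [0.5124, 0.3194, 0.3739]
tcp_rot: [3.14, 0.025, -0.002]
wrist_force: [0.8, 0.6, 0.0]
width: 0.816
grip_force: 0.0
```

Request:
step_arm(
  targets=[
    [[0,0,0],[-13,-30,0],70],
    [[0,0,0],[0,0,0],70],
  ],
)

```text
time: 3.33
tool_pos: [0.4971, 0.3528, 0.3738]
tcp_rot: [-3.14, -0.033, 0.005]
wrist_force: [-0.2, -0.6, -0.2]
width: 0.817
grip_force: 0.0
```

Run:
```python
from h import *
s=read_state();print(s['time'],s['tool_pos'],s['tcp_rot'],s['q'])
c=calibration('wrist');R=np.array(c['R']);print('cam',-R.T@np.array(c['t']),R[2])
im=shot('wrist','w2.png')
H=dict(pepper_mid=.054,shaker_mid=.045,tall_spice_mid=.039,short_spice_mid=.031)
for n,z in H.items():
    for r in tip_of('wrist',n)[:3]:
        if r['score']>.2: print(n,round(r['score'],2),np.round(r['at']),np.round(atz('wrist',*r['at'],z),3)[:2])
```

```text
3.3333 [0.49709423 0.3527842  0.37381831] [-3.13977801 -0.03266925  0.00465626] [0.5749978  0.10653691 1.66087407 0.00303089 1.37580991 2.1243953 ]
cam [0.56344098 0.35384231 0.44463445] [-0.26857495 -0.00523141 -0.96324459]
pepper_mid 0.72 [116. 369.] [0.565 0.189]
pepper_mid 0.67 [192. 216.] [0.453 0.4  ]
pepper_mid 0.61 [161. 344.] [0.503 0.217]
shaker_mid 0.69 [215. 288.] [0.417 0.29 ]
tall_spice_mid 0.86 [216. 343.] [0.415 0.202]
tall_spice_mid 0.63 [138. 289.] [0.533 0.293]
short_spice_mid 0.76 [116. 221.] [0.562 0.393]
```

View pics/w2.png

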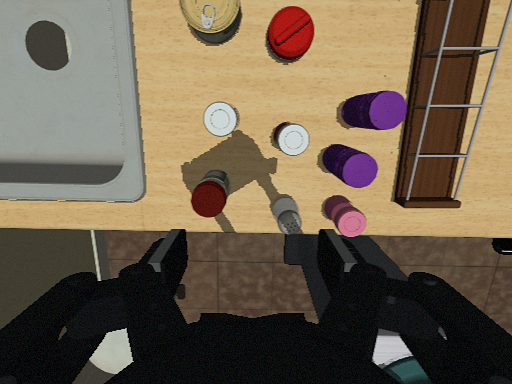

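The wrist view shows, as (col, row): pepper cap (209,198), short lid (220,119), tall spice lid (292,139) and shaker top (289,225), with purple at (386,110) and (358,168) and pink at (350,222). I'll work out positions from the lid tops.

Run:
```python
from h import *
for n,c,r,z in(('pepper',209,198,.108),('short',220,119,.062),('tall',292.5,139,.078),('shaker',289,226,.085),('shk waist',284,208,.04),('purple',386,110,.108),('pur2',358,168,.108),('pink',351,222,.078)): print(n,np.round(atz('wrist',r,c,z),4))
```

```text
pepper [0.4616 0.4015 0.108 ]
short [0.5589 0.3911 0.062 ]
tall [0.5353 0.2944 0.078 ]
shaker [0.4151 0.2935 0.085 ]
shk waist [0.4263 0.296  0.04  ]
purple [0.5733 0.1907 0.108 ]
pur2 [0.5036 0.2154 0.108 ]
pink [0.4198 0.2041 0.078 ]
```

Request:
step_arm(
  targets=[
    [[0,0,0],[-13,-17,25],75],
    [[0,0,0],[-13,-17,25],75],
    [[0,0,0],[-13,-17,25],75],
    [[0,0,0],[0,0,25],75],
    [[0,0,0],[0,0,0],75],
  ],
)

```text
time: 4.0
tool_pos: [0.4564, 0.3972, 0.2688]
tcp_rot: [3.135, 0.029, -0.013]
wrist_force: [-0.2, -0.8, -1.3]
width: 0.879
grip_force: 0.0
```

Request:
step_arm(
  targets=[
    [[0,0,0],[0,0,0],75],
    [[0,0,0],[0,0,0],75],
  ],
)

```text
time: 4.17
tool_pos: [0.46, 0.3992, 0.2766]
tcp_rot: [-3.141, -0.027, -0.002]
wrist_force: [0.9, -0.1, -0.1]
width: 0.877
grip_force: 0.0
```

Run:
```python
from h import *
s=read_state();print(s['time'],s['tool_pos'],s['tcp_rot'],s['q'])
im=shot('wrist','w3.png')
H=dict(pepper_mid=.054,short_spice_mid=.031,tall_spice_mid=.039,shaker_mid=.045)
for n,z in H.items():
    for r in tip_of('wrist',n)[:3]:
        if r['score']>.2: print(n,round(r['score'],2),np.round(r['at']),np.round(atz('wrist',*r['at'],z),3)[:2])
    for r in look_for('wrist',n)[:2]: print(n,r['score'],np.round(r['extent']))
```

```text
4.1667 [0.45999787 0.39921803 0.27656402] [-3.14078548e+00 -2.68805989e-02 -2.30233282e-03] [ 6.74047427e-01  1.58156515e-01  1.78206023e+00 -3.87787581e-04
  1.19979589e+00  2.22786736e+00]
pepper_mid 0.88 [ 72. 459.] [0.571 0.196]
pepper_mid 0.77 [182. 243.] [0.455 0.41 ]
pepper_mid 0.65 [142. 422.] [0.502 0.22 ]
pepper_mid 0.77 [379. 120. 486. 178.]
pepper_mid 0.75 [409.  32. 512.  97.]
short_spice_mid 0.56 [ 85. 253.] [0.558 0.401]
tall_spice_mid 0.88 [108. 347.] [0.534 0.299]
tall_spice_mid 0.7 [212. 415.] [0.418 0.205]
tall_spice_mid 0.57 [183. 242.] [0.449 0.41 ]
tall_spice_mid 0.66 [319.  87. 378. 132.]
tall_spice_mid 0.6 [323.   0. 363.  14.]
shaker_mid 0.86 [214. 340.] [0.416 0.297]
shaker_mid 0.78 [314. 189. 364. 236.]
```

View pics/w3.png

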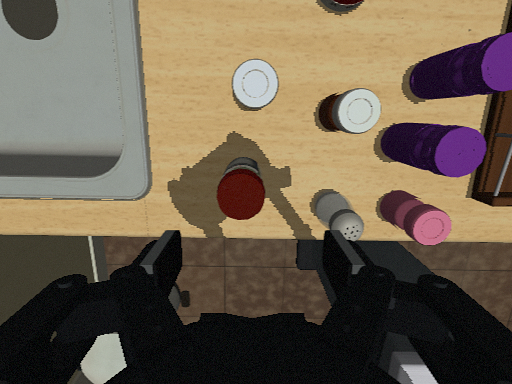

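The red-capped pepper jar is unmistakable, with its cap at (col 241, row 194). The short lid is at (255,83), the tall lid at (355,111), and the shaker top at (345,224).

Run:
```python
from h import *
for n,c,r,z in(('pepper',241,194,.108),('short',255,83,.062),('tall',355,111,.078),('shaker',346,225,.085)): print(n,np.round(atz('wrist',r,c,z),4))
print(read_state()['tool_pos'])
```

```text
pepper [0.4558 0.4093 0.108 ]
short [0.5545 0.3984 0.062 ]
tall [0.5301 0.3043 0.078 ]
shaker [0.4182 0.3027 0.085 ]
[0.45881739 0.39987884 0.27571849]
```

Request:
step_arm(
  targets=[
    [[0,0,0],[-3,-9,16],75],
    [[0,0,0],[0,0,30],75],
    [[0,0,0],[0,0,30],75],
    [[0,0,0],[0,0,30],75],
    [[0,0,0],[0,0,30],75],
  ],
)

```text
time: 5.03
tool_pos: [0.4554, 0.409, 0.1383]
tcp_rot: [-3.141, -0.03, -0.001]
wrist_force: [0.2, -1.0, -0.6]
width: 0.878
grip_force: 0.0
```

Request:
step_arm(
  targets=[
    [[0,0,0],[0,0,0],75],
    [[0,0,0],[0,0,0],75],
  ],
)

```text
time: 5.2
tool_pos: [0.4541, 0.4078, 0.1373]
tcp_rot: [3.138, 0.03, -0.006]
wrist_force: [-0.3, -0.2, -0.2]
width: 0.879
grip_force: 0.0
```

Request:
step_arm(
  targets=[
    [[0,0,0],[0,0,0],30],
    [[0,0,0],[0,0,0],30],
    [[0,0,0],[0,0,0],30],
    [[0,0,0],[0,0,0],30],
    [[0,0,0],[0,0,0],30],
  ],
  grip_force=30,
)

```text
time: 5.62
tool_pos: [0.457, 0.41, 0.1422]
tcp_rot: [-3.138, -0.029, -0.006]
wrist_force: [-0.2, -0.4, 7.4]
width: 0.514
grip_force: 31.0
```

Request:
step_arm(
  targets=[
    [[0,0,0],[0,0,0],30],
    [[0,0,0],[0,0,0],30],
  ],
)

```text
time: 5.78
tool_pos: [0.457, 0.41, 0.1423]
tcp_rot: [-3.138, -0.029, -0.006]
wrist_force: [0.1, -0.4, 5.8]
width: 0.513
grip_force: 31.0
```

Request:
step_arm(
  targets=[
    [[0,0,0],[0,0,-10],30],
    [[0,0,0],[0,0,-36],30],
    [[0,0,0],[0,0,-38],30],
    [[0,0,0],[0,0,-38],30],
    [[0,0,0],[0,0,-38],30],
  ],
)

```text
time: 6.2
tool_pos: [0.4549, 0.4084, 0.3013]
tcp_rot: [3.141, 0.029, -0.001]
wrist_force: [0.5, 0.4, -1.4]
width: 0.514
grip_force: 31.1
```

Request:
step_arm(
  targets=[
    [[0,0,0],[18.7,28,0],30],
    [[0,0,0],[18.7,28,0],30],
    [[0,0,0],[18.7,28,0],30],
    [[0,0,0],[18.7,28,0],30],
    [[0,0,0],[18.7,28,0],30],
  ],
)

```text
time: 6.62
tool_pos: [0.5518, 0.2693, 0.3001]
tcp_rot: [-3.141, -0.03, -0.001]
wrist_force: [1.3, 0.3, -1.7]
width: 0.519
grip_force: 31.2
```

Request:
step_arm(
  targets=[
    [[0,0,0],[18.7,28,0],30],
    [[0,0,0],[18.7,28,0],30],
    [[0,0,0],[18.7,28,0],30],
    [[0,0,0],[18.7,28,0],30],
    [[0,0,0],[18.7,28,0],30],
  ],
)

```text
time: 7.03
tool_pos: [0.648, 0.1308, 0.2999]
tcp_rot: [-3.141, -0.029, -0.0]
wrist_force: [0.2, 0.4, -1.1]
width: 0.515
grip_force: 31.2
```

Request:
step_arm(
  targets=[
    [[0,0,0],[18.7,28,0],30],
    [[0,0,0],[18.7,28,0],30],
    [[0,0,0],[0,0,0],30],
    [[0,0,0],[0,0,0],30],
    [[0,0,0],[0,0,0],30],
  ],
)

```text
time: 7.45
tool_pos: [0.6857, 0.0771, 0.2992]
tcp_rot: [-3.141, -0.028, 0.001]
wrist_force: [-0.1, 0.9, -1.3]
width: 0.516
grip_force: 31.2
```

Run:
```python
from h import *
P=[]
for i in range(4):
    s=read_state();P.append(s['tool_pos']); im=read_camera('wrist')
print(s['time'],np.round(P,4),s['tcp_rot'],s['width'])
cv2.imwrite('pics/w4.png',im[:,:,::-1])
im=shot('scene','s4.png')
```

```text
7.6 [[0.6857 0.0771 0.2992]
 [0.6854 0.0778 0.2993]
 [0.6854 0.0781 0.2993]
 [0.6854 0.0783 0.2994]] [-3.14109488e+00 -3.17731057e-02  5.77097938e-04] 0.5185554650133095
```

View pics/w4.png

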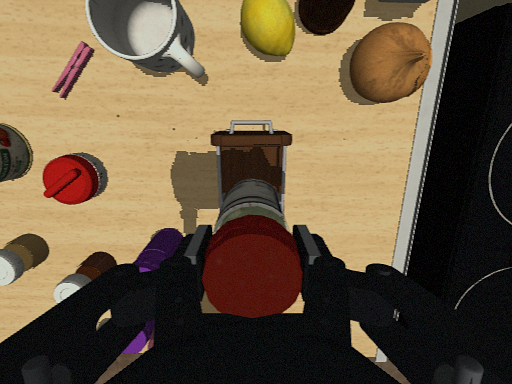

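The jar is held upright above the high compartment. The end board's top spans cols 212–291 and rows 131–146; I'll check that against the caddy estimate.

Run:
```python
from h import *
print('board top at', atz('wrist',145,251.5,.084),'board outer',atz('wrist',131,251.5,.084),'expected inner',(.721,.0772))
print(proj('wrist',[.721,.0772,.084]))
```

```text
board top at [0.72133523 0.07904373 0.084     ] board outer [0.73546163 0.07933216 0.084     ] expected inner (0.721, 0.0772)
[253.28097146 145.36499935]
```

Request:
step_arm(
  targets=[
    [[0,0,0],[0,0,30],30],
    [[0,0,0],[0,0,36],30],
    [[0,0,0],[0,0,36],30],
    [[0,0,0],[0,0,22],30],
    [[0,0,0],[0,0,8],30],
  ],
)

```text
time: 8.12
tool_pos: [0.6826, 0.0777, 0.1617]
tcp_rot: [3.141, 0.031, -0.014]
wrist_force: [-1.3, 0.3, -2.3]
width: 0.512
grip_force: 31.2
```

Request:
step_arm(
  targets=[
    [[0,0,0],[0,0,2],30],
    [[0,0,0],[0,0,2],30],
    [[0,0,0],[0,0,0],30],
  ],
)

```text
time: 8.37
tool_pos: [0.6874, 0.0775, 0.1653]
tcp_rot: [-3.141, -0.03, -0.005]
wrist_force: [0.9, 0.2, -1.3]
width: 0.516
grip_force: 31.2
```

Request:
step_arm(
  targets=[
    [[0,0,0],[0,0,1.5],30],
    [[0,0,0],[0,0,0],30],
  ],
)

```text
time: 8.53
tool_pos: [0.6873, 0.0772, 0.1639]
tcp_rot: [-3.141, -0.03, -0.006]
wrist_force: [0.6, 0.9, -0.8]
width: 0.518
grip_force: 31.2
```

Request:
step_arm(
  targets=[
    [[0,0,0],[0,0,1.5],30],
    [[0,0,0],[0,0,1.5],30],
    [[0,0,0],[0,0,0],30],
  ],
)

```text
time: 8.78
tool_pos: [0.6861, 0.077, 0.1588]
tcp_rot: [-3.141, -0.029, -0.0]
wrist_force: [0.0, 0.4, -1.1]
width: 0.513
grip_force: 31.2
```

Request:
step_arm(
  targets=[
    [[0,0,0],[0,0,1.5],30],
    [[0,0,0],[0,0,0],30],
  ],
)

```text
time: 8.95
tool_pos: [0.6864, 0.077, 0.1584]
tcp_rot: [3.141, 0.029, 0.001]
wrist_force: [-2.3, 0.2, 4.5]
width: 0.517
grip_force: 31.6
```

Request:
step_arm(
  targets=[
    [[0,0,0],[0,0,0],70],
    [[0,0,0],[0,0,0],70],
    [[0,0,0],[0,0,0],70],
    [[0,0,0],[0,0,0],70],
    [[0,0,0],[0,0,-20],70],
  ],
)

```text
time: 9.37
tool_pos: [0.6831, 0.0769, 0.1722]
tcp_rot: [3.141, 0.029, -0.014]
wrist_force: [-0.0, -0.3, -1.0]
width: 0.817
grip_force: 0.0
```

Request:
step_arm(
  targets=[
    [[0,0,0],[0,0,-30],75],
    [[0,0,0],[0,0,-35],75],
    [[0,0,0],[0,0,-35],75],
    [[0,0,0],[-26.4,-23,0],75],
    [[0,0,0],[-26.4,-23,0],75],
  ],
)

```text
time: 9.78
tool_pos: [0.6349, 0.1218, 0.2814]
tcp_rot: [-3.14, -0.025, -0.013]
wrist_force: [0.0, 0.3, -1.2]
width: 0.881
grip_force: 0.0
```

Request:
step_arm(
  targets=[
    [[0,0,0],[-26.4,-23,0],75],
    [[0,0,0],[-26.4,-23,0],75],
    [[0,0,0],[-26.4,-23,0],75],
    [[0,0,0],[-26.4,-23,0],75],
    [[0,0,0],[-26.4,-23,0],75],
  ],
)

```text
time: 10.2
tool_pos: [0.4969, 0.2354, 0.2771]
tcp_rot: [-3.141, -0.029, -0.0]
wrist_force: [0.5, 0.6, 0.3]
width: 0.878
grip_force: 0.0
```

Request:
step_arm(
  targets=[
    [[0,0,0],[-26.4,-23,0],75],
    [[0,0,0],[-26.4,-23,0],75],
    [[0,0,0],[-26.4,-23,0],75],
    [[0,0,0],[0,0,0],75],
    [[0,0,0],[0,0,0],75],
  ],
)

```text
time: 10.62
tool_pos: [0.4166, 0.303, 0.2772]
tcp_rot: [3.141, 0.035, 0.001]
wrist_force: [0.5, -0.3, -0.3]
width: 0.88
grip_force: 0.0
```

Run:
```python
from h import *
shot('scene','s5.png')
for n,z in dict(pepper_mid=.07).items():
    for r in tip_of('scene',n)[:4]: print(r['score'],r['at'],atz('scene',*r['at'],z))
im=shot('wrist','w5.png')
s=read_state();print(s['time'],s['tool_pos'],s['tcp_rot'])
for r in tip_of('wrist','shaker_mid')[:2]: print(r['score'],r['at'],atz('wrist',*r['at'],.045))
a=cv2.imread('pics/w5.png');b=cv2.imread('pics/s5.png')
cv2.imwrite('pics/v5.png',np.hstack([cv2.resize(a[60:320,150:450],(400,346)),cv2.resize(b[140:290,180:380],(400,346))]))
```

```text
0.88 [205.0, 324.4] [0.68622469 0.08141145 0.07      ]
0.83 [210.9, 227.2] [0.48017052 0.18532576 0.07      ]
0.62 [203.6, 257.7] [0.56030572 0.17717695 0.07      ]
10.7667 [0.41859898 0.30163712 0.27725801] [3.14124602e+00 2.86157644e-02 9.62464508e-04]
0.94 [180.0, 258.5] [0.41386529 0.29336038 0.045     ]
0.33 [31.4, 457.0] [0.56758074 0.10142329 0.045     ]
```

View pics/v5.png

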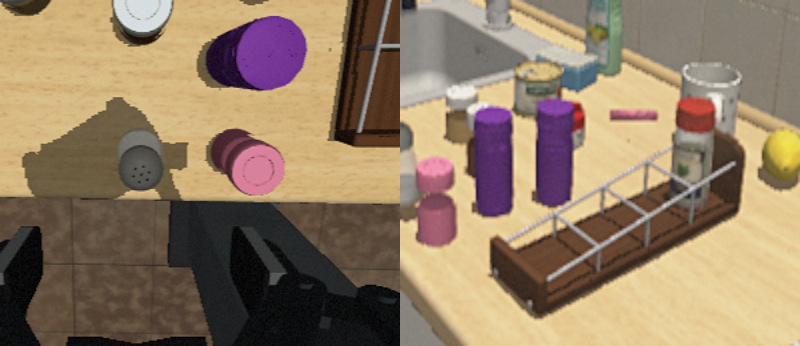

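The right half shows the pepper upright in the high compartment. The left half shows the shaker's top at about (256,186).

Run:
```python
from h import *
print(atz('wrist',186,256.5,.083),atz('wrist',186,256.5,.09),atz('wrist',170,257,.03),read_state()['tool_pos'])
```

```text
[0.41661524 0.29633523 0.083     ] [0.41841739 0.29649607 0.09      ] [0.42236061 0.2949636  0.03      ] [0.41879166 0.30145791 0.2772113 ]
```

Request:
step_arm(
  targets=[
    [[0,0,0],[0,5,20],62],
    [[0,0,0],[0,0,36],62],
    [[0,0,0],[0,0,36],62],
    [[0,0,0],[0,0,36],62],
    [[0,0,0],[0,0,22],62],
  ],
)

```text
time: 11.23
tool_pos: [0.4173, 0.2949, 0.1235]
tcp_rot: [3.139, 0.026, -0.006]
wrist_force: [-0.7, -0.1, -0.5]
width: 0.722
grip_force: 0.0
```

Request:
step_arm(
  targets=[
    [[0,0,0],[0,0,0],62],
    [[0,0,0],[0,0,0],62],
    [[0,0,0],[0,0,0],62],
  ],
)

```text
time: 11.48
tool_pos: [0.4196, 0.2972, 0.1286]
tcp_rot: [-3.14, -0.028, -0.003]
wrist_force: [0.1, -0.2, 1.0]
width: 0.723
grip_force: 0.0
```

Request:
step_arm(
  targets=[
    [[0,0,0],[0,0,0],20],
    [[0,0,0],[0,0,0],20],
    [[0,0,0],[0,0,0],20],
    [[0,0,0],[0,0,0],20],
    [[0,0,0],[0,0,0],20],
  ],
)

```text
time: 11.9
tool_pos: [0.4195, 0.298, 0.1295]
tcp_rot: [-3.139, -0.03, -0.006]
wrist_force: [0.4, -1.1, 7.3]
width: 0.374
grip_force: 29.7
```

Request:
step_arm(
  targets=[
    [[0,0,0],[0,0,0],20],
    [[0,0,0],[0,0,0],20],
  ],
)

```text
time: 12.07
tool_pos: [0.4195, 0.298, 0.1295]
tcp_rot: [-3.139, -0.03, -0.006]
wrist_force: [1.0, -1.5, 5.9]
width: 0.377
grip_force: 29.7
```

Request:
step_arm(
  targets=[
    [[0,0,0],[0,0,-10],20],
    [[0,0,0],[0,0,-36],20],
    [[0,0,0],[0,0,-38],20],
    [[0,0,0],[0,0,-38],20],
    [[0,0,0],[0,0,-38],20],
  ],
)

```text
time: 12.48
tool_pos: [0.4171, 0.2968, 0.2892]
tcp_rot: [3.141, 0.03, -0.001]
wrist_force: [0.3, 0.7, -1.4]
width: 0.37
grip_force: 30.1
```

Request:
step_arm(
  targets=[
    [[0,0,0],[21.4,24.9,0],20],
    [[0,0,0],[21.4,24.9,0],20],
    [[0,0,0],[21.4,24.9,0],20],
    [[0,0,0],[21.4,24.9,0],20],
    [[0,0,0],[21.4,24.9,0],20],
  ],
)

```text
time: 12.9
tool_pos: [0.5275, 0.1736, 0.288]
tcp_rot: [-3.141, -0.03, -0.001]
wrist_force: [0.0, 0.7, -1.0]
width: 0.374
grip_force: 30.1
```

Request:
step_arm(
  targets=[
    [[0,0,0],[21.4,24.9,0],20],
    [[0,0,0],[21.4,24.9,0],20],
    [[0,0,0],[21.4,24.9,0],20],
    [[0,0,0],[21.4,24.9,0],20],
    [[0,0,0],[0,0,0],20],
  ],
)

```text
time: 13.32
tool_pos: [0.6177, 0.0724, 0.2877]
tcp_rot: [3.139, 0.024, 0.004]
wrist_force: [1.0, 0.3, -0.7]
width: 0.377
grip_force: 30.1
```

Request:
step_arm(
  targets=[
    [[0,0,0],[0,0,0],20],
    [[0,0,0],[0,0,0],20],
    [[0,0,0],[0,0,0],20],
  ],
)

```text
time: 13.57
tool_pos: [0.6138, 0.0775, 0.2872]
tcp_rot: [-3.141, -0.031, 0.001]
wrist_force: [0.2, 0.0, -0.0]
width: 0.371
grip_force: 30.1
```

Run:
```python
from h import *
shot('wrist','w6.png');shot('side','d6.png')
s=read_state();print(s['time'],s['tool_pos'],s['tcp_rot'])
a=cv2.imread('pics/w6.png');b=cv2.imread('pics/d6.png')
cv2.imwrite('pics/v6.png',np.hstack([cv2.resize(a[100:360,130:430],(400,346)),cv2.resize(b[60:230,170:370],(400,346))]))
```

```text
13.6667 [0.61389056 0.07773618 0.28731617] [-3.14120482e+00 -3.18612207e-02  4.62367302e-04]
```

View pics/v6.png

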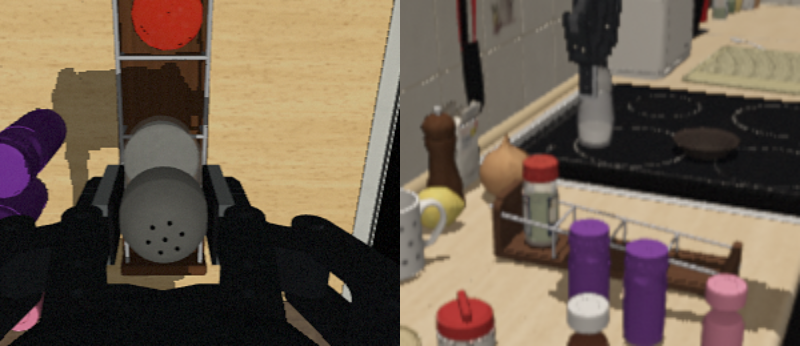

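The shaker hangs upright over the second compartment, with the pepper standing in the first. Lowering.

Request:
step_arm(
  targets=[
    [[0,0,0],[2,1,30],20],
    [[0,0,0],[0,0,36],20],
    [[0,0,0],[0,0,36],20],
    [[0,0,0],[0,0,25],20],
    [[0,0,0],[0,0,8],20],
  ],
)

```text
time: 14.08
tool_pos: [0.6128, 0.0764, 0.147]
tcp_rot: [3.141, 0.032, -0.014]
wrist_force: [-1.1, -1.2, -1.8]
width: 0.378
grip_force: 30.1
```

Request:
step_arm(
  targets=[
    [[0,0,0],[0,0,1],20],
    [[0,0,0],[0,0,1],20],
    [[0,0,0],[0,0,1],20],
    [[0,0,0],[0,0,0],20],
  ],
)

```text
time: 14.42
tool_pos: [0.6184, 0.076, 0.1518]
tcp_rot: [-3.141, -0.03, -0.007]
wrist_force: [0.2, -0.4, -0.6]
width: 0.375
grip_force: 30.1
```

Request:
step_arm(
  targets=[
    [[0,0,0],[0,0,1],20],
    [[0,0,0],[0,0,1],20],
    [[0,0,0],[0,0,0],20],
  ],
)

```text
time: 14.67
tool_pos: [0.6171, 0.0757, 0.148]
tcp_rot: [-3.141, -0.029, -0.002]
wrist_force: [0.7, -0.4, -1.2]
width: 0.377
grip_force: 30.1
```

Request:
step_arm(
  targets=[
    [[0,0,0],[0,0,1],20],
    [[0,0,0],[0,0,1],20],
    [[0,0,0],[0,0,0],20],
  ],
)

```text
time: 14.92
tool_pos: [0.617, 0.0757, 0.1456]
tcp_rot: [-3.141, -0.029, -0.001]
wrist_force: [0.2, 0.6, 2.1]
width: 0.372
grip_force: 30.4
```

Request:
step_arm(
  targets=[
    [[0,0,0],[0,0,0.5],20],
    [[0,0,0],[0,0,0.5],20],
    [[0,0,0],[0,0,0],20],
  ],
)

```text
time: 15.17
tool_pos: [0.6175, 0.0757, 0.1455]
tcp_rot: [-3.141, -0.03, -0.003]
wrist_force: [-0.9, -0.1, 5.3]
width: 0.375
grip_force: 31.0
```

Request:
step_arm(
  targets=[
    [[0,0,0],[0,0,0],60],
    [[0,0,0],[0,0,0],60],
    [[0,0,0],[0,0,0],60],
    [[0,0,0],[0,0,0],60],
    [[0,0,0],[0,0,-20],60],
  ],
)

```text
time: 15.58
tool_pos: [0.6135, 0.0754, 0.1596]
tcp_rot: [3.141, 0.029, -0.014]
wrist_force: [-0.4, 0.2, -0.5]
width: 0.702
grip_force: 0.0
```

Request:
step_arm(
  targets=[
    [[0,0,0],[0,0,-36],75],
    [[0,0,0],[0,0,-38],75],
    [[0,0,0],[0,0,-36],75],
    [[0,0,0],[-10.2,-28.7,0],75],
    [[0,0,0],[-10.2,-28.7,0],75],
  ],
)

```text
time: 16.0
tool_pos: [0.5974, 0.1324, 0.2784]
tcp_rot: [-3.14, -0.024, -0.012]
wrist_force: [0.2, 0.4, -0.7]
width: 0.88
grip_force: 0.0
```

Request:
step_arm(
  targets=[
    [[0,0,0],[-10.2,-28.7,0],75],
    [[0,0,0],[-10.2,-28.7,0],75],
    [[0,0,0],[-10.2,-28.7,0],75],
    [[0,0,0],[-10.2,-28.7,0],75],
    [[0,0,0],[-10.2,-28.7,0],75],
  ],
)

```text
time: 16.42
tool_pos: [0.5407, 0.2764, 0.2739]
tcp_rot: [3.141, 0.029, -0.001]
wrist_force: [1.2, 0.3, -0.2]
width: 0.875
grip_force: 0.0
```

Request:
step_arm(
  targets=[
    [[0,0,0],[-10.2,-28.7,0],75],
    [[0,0,0],[0,0,0],75],
    [[0,0,0],[0,0,0],75],
    [[0,0,0],[0,0,0],75],
  ],
)

```text
time: 16.75
tool_pos: [0.5307, 0.3035, 0.2738]
tcp_rot: [3.141, 0.031, -0.001]
wrist_force: [0.1, -0.0, -0.5]
width: 0.877
grip_force: 0.0
```

Run:
```python
from h import *
shot('scene','s7.png');shot('wrist','w7.png')
s=read_state();print(s['time'],s['tool_pos'],s['tcp_rot'])
for n,z in(('tall_spice_mid',.039),('short_spice_mid',.031)):
    for r in tip_of('wrist',n)[:2]: print(n,r['score'],r['at'],atz('wrist',*r['at'],z))
a=cv2.imread('pics/w7.png');b=cv2.imread('pics/s7.png')
cv2.imwrite('pics/v7.png',np.hstack([cv2.resize(a[60:320,150:450],(400,346)),cv2.resize(b[140:290,180:380],(400,346))]))
```

```text
16.85 [0.53117238 0.30274462 0.27395607] [ 3.1409151e+00  2.7974576e-02 -2.8294773e-04]
tall_spice_mid 0.86 [173.7, 257.5] [0.53286116 0.29568087 0.039     ]
tall_spice_mid 0.77 [265.8, 327.4] [0.41734271 0.20589156 0.039     ]
short_spice_mid 0.72 [150.5, 168.3] [0.55633914 0.39741534 0.031     ]
short_spice_mid 0.15 [52.0, 250.3] [0.65993085 0.30592398 0.031     ]
```

View pics/v7.png

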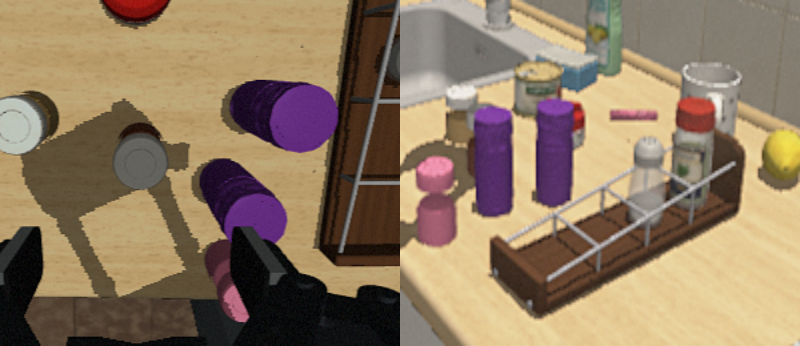

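The shaker stands upright in the second compartment. The tall jar's lid is under the gripper at about (255,181).

Run:
```python
from h import *
print(atz('wrist',181,255,.078),atz('wrist',152,165,.062),read_state()['tool_pos'])
```

```text
[0.53367455 0.29901692 0.078     ] [0.5588037  0.39162843 0.062     ] [0.5313102  0.3025583  0.27407631]
```

Request:
step_arm(
  targets=[
    [[0,0,0],[2,3.5,20],62],
    [[0,0,0],[0,0,36],62],
    [[0,0,0],[0,0,36],62],
    [[0,0,0],[0,0,36],62],
    [[0,0,0],[0,0,25],62],
  ],
)

```text
time: 17.37
tool_pos: [0.5319, 0.2984, 0.1179]
tcp_rot: [3.14, 0.027, -0.005]
wrist_force: [-1.2, -0.8, -0.4]
width: 0.722
grip_force: 0.0
```

Request:
step_arm(
  targets=[
    [[0,0,0],[0,0,0],62],
    [[0,0,0],[0,0,0],62],
    [[0,0,0],[0,0,0],62],
  ],
)

```text
time: 17.62
tool_pos: [0.5343, 0.3003, 0.1229]
tcp_rot: [-3.14, -0.028, -0.003]
wrist_force: [0.4, 0.3, 0.6]
width: 0.725
grip_force: 0.0
```

Request:
step_arm(
  targets=[
    [[0,0,0],[0,0,0],28],
    [[0,0,0],[0,0,0],28],
    [[0,0,0],[0,0,0],28],
    [[0,0,0],[0,0,0],28],
    [[0,0,0],[0,0,0],28],
  ],
  grip_force=35,
)

```text
time: 18.03
tool_pos: [0.5348, 0.3008, 0.1244]
tcp_rot: [-3.14, -0.03, -0.008]
wrist_force: [0.1, -3.3, 6.7]
width: 0.467
grip_force: 36.0
```

Request:
step_arm(
  targets=[
    [[0,0,0],[0,0,0],28],
    [[0,0,0],[0,0,0],28],
  ],
)

```text
time: 18.2
tool_pos: [0.5348, 0.3008, 0.1244]
tcp_rot: [-3.14, -0.03, -0.008]
wrist_force: [-0.3, -2.3, 5.5]
width: 0.469
grip_force: 36.0
```

Request:
step_arm(
  targets=[
    [[0,0,0],[0,0,-10],28],
    [[0,0,0],[0,0,-36],28],
    [[0,0,0],[0,0,-38],28],
    [[0,0,0],[0,0,-38],28],
    [[0,0,0],[0,0,-38],28],
  ],
)

```text
time: 18.62
tool_pos: [0.5323, 0.3002, 0.2836]
tcp_rot: [-3.141, -0.03, -0.0]
wrist_force: [-0.0, -0.3, -1.4]
width: 0.471
grip_force: 36.6
```

Request:
step_arm(
  targets=[
    [[0,0,0],[1,28,0],28],
    [[0,0,0],[1,28,0],28],
    [[0,0,0],[1,28,0],28],
    [[0,0,0],[1,28,0],28],
    [[0,0,0],[1,28,0],28],
  ],
)

```text
time: 19.03
tool_pos: [0.5401, 0.1594, 0.2824]
tcp_rot: [-3.141, -0.03, -0.002]
wrist_force: [0.3, -0.1, -1.8]
width: 0.468
grip_force: 36.6
```

Request:
step_arm(
  targets=[
    [[0,0,0],[1,29,0],28],
    [[0,0,0],[1,29,0],28],
    [[0,0,0],[0,29,0],28],
    [[0,0,0],[0,0,0],28],
    [[0,0,0],[0,0,0],28],
  ],
)

```text
time: 19.45
tool_pos: [0.5441, 0.0723, 0.2821]
tcp_rot: [-3.141, -0.025, -0.001]
wrist_force: [0.9, 0.2, -2.3]
width: 0.47
grip_force: 36.7
```

Request:
step_arm(
  targets=[
    [[0,0,0],[0,0,0],28],
    [[0,0,0],[0,0,0],28],
  ],
)

```text
time: 19.62
tool_pos: [0.5441, 0.0743, 0.2816]
tcp_rot: [-3.141, -0.031, -0.001]
wrist_force: [-0.2, 0.2, -2.4]
width: 0.468
grip_force: 36.7
```

Request:
step_arm(
  targets=[
    [[0,0,0],[2,0,30],28],
    [[0,0,0],[0,0,36],28],
    [[0,0,0],[0,0,36],28],
    [[0,0,0],[0,0,25],28],
    [[0,0,0],[0,0,9],28],
  ],
)

```text
time: 20.03
tool_pos: [0.5428, 0.0745, 0.1404]
tcp_rot: [3.141, 0.032, -0.013]
wrist_force: [-1.9, -0.6, 8.5]
width: 0.468
grip_force: 38.6
```

Request:
step_arm(
  targets=[
    [[0,0,0],[0,0,1],28],
    [[0,0,0],[0,0,1],28],
    [[0,0,0],[0,0,0],28],
    [[0,0,0],[0,0,0],28],
  ],
)

```text
time: 20.37
tool_pos: [0.5476, 0.0739, 0.1451]
tcp_rot: [-3.141, -0.03, -0.005]
wrist_force: [-0.0, -0.3, -1.8]
width: 0.471
grip_force: 36.5
```

Request:
step_arm(
  targets=[
    [[0,0,0],[0,0,1],28],
    [[0,0,0],[0,0,1],28],
    [[0,0,0],[0,0,0],28],
  ],
)

```text
time: 20.62
tool_pos: [0.5464, 0.0735, 0.1417]
tcp_rot: [-3.141, -0.029, -0.001]
wrist_force: [-0.3, 0.3, -1.9]
width: 0.465
grip_force: 36.5
```

Run:
```python
from h import *
shot('scene','s8.png');shot('side','d8.png')
b=cv2.imread('pics/s8.png');a=cv2.imread('pics/d8.png')
cv2.imwrite('pics/v8.png',np.hstack([cv2.resize(a[120:270,190:390],(400,300)),cv2.resize(b[130:280,200:400],(400,300))]))
print(read_state()['wrist_force'],read_state()['tool_pos'])
```

```text
[-0.20670471 -0.61746055 -2.30630809] [0.54621456 0.07340435 0.14142098]
```

View pics/v8.png

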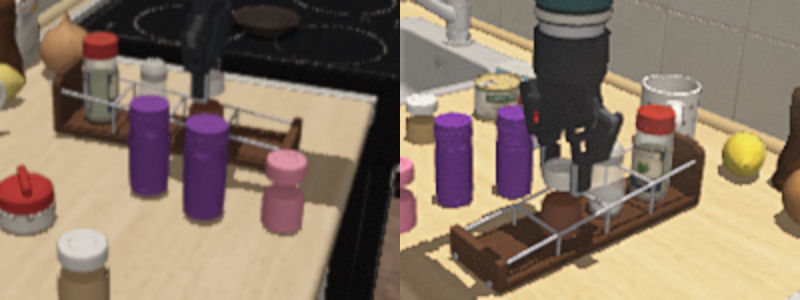

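The tall spice jar is in the third compartment, upright, about 1 mm above the floor. I'll finish lowering it and release.

Request:
step_arm(
  targets=[
    [[0,0,0],[0,0,0.5],28],
    [[0,0,0],[0,0,0.5],28],
    [[0,0,0],[0,0,0.5],28],
    [[0,0,0],[0,0,0],28],
  ],
)

```text
time: 21.05
tool_pos: [0.5465, 0.0734, 0.1403]
tcp_rot: [3.141, 0.029, 0.001]
wrist_force: [-1.5, -1.2, 3.4]
width: 0.467
grip_force: 37.0
```

Request:
step_arm(
  targets=[
    [[0,0,0],[0,0,0.5],28],
    [[0,0,0],[0,0,0],28],
    [[0,0,0],[0,0,0],28],
  ],
)

```text
time: 21.3
tool_pos: [0.5467, 0.0734, 0.1403]
tcp_rot: [3.141, 0.03, 0.002]
wrist_force: [-2.3, -0.3, 6.6]
width: 0.467
grip_force: 37.3
```

Request:
step_arm(
  targets=[
    [[0,0,0],[0,0,0],66],
    [[0,0,0],[0,0,0],66],
    [[0,0,0],[0,0,0],66],
    [[0,0,0],[0,0,0],66],
    [[0,0,0],[0,0,-20],66],
  ],
)

```text
time: 21.72
tool_pos: [0.5431, 0.0732, 0.1552]
tcp_rot: [3.141, 0.029, -0.013]
wrist_force: [-0.8, -0.2, -1.2]
width: 0.772
grip_force: 0.0
```

Request:
step_arm(
  targets=[
    [[0,0,0],[0,0,-36],75],
    [[0,0,0],[0,0,-38],75],
    [[0,0,0],[0,0,-36],75],
    [[0,0,0],[1.5,-32,0],75],
    [[0,0,0],[1.5,-32,0],75],
  ],
)

```text
time: 22.13
tool_pos: [0.5501, 0.1374, 0.2733]
tcp_rot: [-3.14, -0.024, -0.012]
wrist_force: [0.8, 0.2, 0.5]
width: 0.881
grip_force: 0.0
```

Request:
step_arm(
  targets=[
    [[0,0,0],[1.5,-32,0],75],
    [[0,0,0],[1.5,-32,0],75],
    [[0,0,0],[1.5,-32,0],75],
    [[0,0,0],[1.5,-32,0],75],
    [[0,0,0],[1.5,-32,0],75],
  ],
)

```text
time: 22.55
tool_pos: [0.5521, 0.2992, 0.2689]
tcp_rot: [3.141, 0.03, -0.0]
wrist_force: [-0.7, 1.2, 0.2]
width: 0.88
grip_force: 0.0
```

Request:
step_arm(
  targets=[
    [[0,0,0],[1.5,-32,0],75],
    [[0,0,0],[1.5,-33,0],75],
    [[0,0,0],[1.5,-33,0],75],
    [[0,0,0],[0,0,0],75],
    [[0,0,0],[0,0,0],75],
  ],
)

```text
time: 22.97
tool_pos: [0.5546, 0.3974, 0.2684]
tcp_rot: [3.141, 0.034, -0.001]
wrist_force: [-0.4, -1.0, -0.1]
width: 0.875
grip_force: 0.0
```

Request:
step_arm(
  targets=[
    [[0,0,0],[0,0,0],75],
    [[0,0,0],[0,0,0],75],
  ],
)

```text
time: 23.13
tool_pos: [0.5551, 0.3947, 0.2688]
tcp_rot: [3.141, 0.028, -0.001]
wrist_force: [-0.0, -0.1, 0.2]
width: 0.874
grip_force: 0.0
```

Run:
```python
from h import *
shot('scene','s9.png');shot('wrist','w9.png')
s=read_state();print(s['time'],s['tool_pos'],s['tcp_rot'])
for n,z in(('short_spice_mid',.031),):
    for r in tip_of('wrist',n)[:2]: print(n,r['score'],r['at'],atz('wrist',*r['at'],z))
a=cv2.imread('pics/w9.png');b=cv2.imread('pics/s9.png')
cv2.imwrite('pics/v9.png',np.hstack([cv2.resize(a[60:320,150:450],(400,346)),cv2.resize(b[140:290,180:380],(400,346))]))
```

```text
23.2333 [0.5552622  0.39440869 0.26912835] [ 3.14108490e+00  2.73828686e-02 -3.14599370e-04]
short_spice_mid 0.55 [173.1, 248.1] [0.55677255 0.3982936  0.031     ]
```

View pics/v9.png

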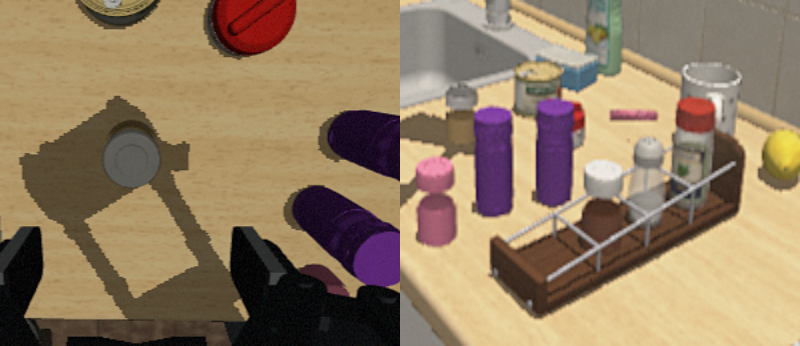

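Three are in place and upright. The short jar's lid is at about (248,179), 4 mm off the tool centre.

Request:
step_arm(
  targets=[
    [[0,0,0],[1,-4,26],70],
    [[0,0,0],[0,0,38],70],
    [[0,0,0],[0,0,38],70],
    [[0,0,0],[0,0,38],70],
    [[0,0,0],[0,0,24],70],
  ],
)

```text
time: 23.7
tool_pos: [0.5544, 0.3975, 0.1011]
tcp_rot: [3.139, 0.028, -0.006]
wrist_force: [-1.0, -0.1, -0.1]
width: 0.819
grip_force: 0.0
```

Request:
step_arm(
  targets=[
    [[0,0,0],[0,0,0],70],
    [[0,0,0],[0,0,0],70],
    [[0,0,0],[0,0,0],70],
  ],
)

```text
time: 23.95
tool_pos: [0.5574, 0.4, 0.1073]
tcp_rot: [-3.14, -0.028, -0.004]
wrist_force: [0.7, 0.8, -0.3]
width: 0.82
grip_force: 0.0
```

Request:
step_arm(
  targets=[
    [[0,0,0],[0,0,0],32],
    [[0,0,0],[0,0,0],32],
    [[0,0,0],[0,0,0],32],
    [[0,0,0],[0,0,0],32],
    [[0,0,0],[0,0,0],32],
  ],
)

```text
time: 24.37
tool_pos: [0.5578, 0.4006, 0.1089]
tcp_rot: [-3.139, -0.03, -0.007]
wrist_force: [0.2, -1.4, 5.2]
width: 0.52
grip_force: 35.0
```

Request:
step_arm(
  targets=[
    [[0,0,0],[0,0,0],32],
    [[0,0,0],[0,0,0],32],
  ],
)

```text
time: 24.53
tool_pos: [0.5578, 0.4005, 0.1089]
tcp_rot: [-3.139, -0.03, -0.007]
wrist_force: [-0.6, -0.9, 5.7]
width: 0.522
grip_force: 35.0
```

Request:
step_arm(
  targets=[
    [[0,0,0],[0,0,-10],32],
    [[0,0,0],[0,0,-36],32],
    [[0,0,0],[0,0,-38],32],
    [[0,0,0],[0,0,-38],32],
    [[0,0,0],[0,0,-38],32],
  ],
)

```text
time: 24.95
tool_pos: [0.5557, 0.3996, 0.2681]
tcp_rot: [-3.141, -0.03, -0.001]
wrist_force: [0.7, 0.1, -1.2]
width: 0.515
grip_force: 36.3
```

Request:
step_arm(
  targets=[
    [[0,0,0],[-8.8,32.6,0],32],
    [[0,0,0],[-8.8,32.6,0],32],
    [[0,0,0],[-8.8,32.6,0],32],
    [[0,0,0],[-8.8,32.6,0],32],
    [[0,0,0],[-8.8,32.6,0],32],
  ],
)

```text
time: 25.37
tool_pos: [0.5144, 0.2347, 0.2667]
tcp_rot: [-3.141, -0.031, -0.003]
wrist_force: [0.5, -1.1, -1.6]
width: 0.516
grip_force: 36.3
```

Request:
step_arm(
  targets=[
    [[0,0,0],[-8.8,32.6,0],32],
    [[0,0,0],[-8.8,32.6,0],32],
    [[0,0,0],[-8.8,32.6,0],32],
    [[0,0,0],[-8.8,32.6,0],32],
    [[0,0,0],[-8.8,32.6,0],32],
  ],
)

```text
time: 25.78
tool_pos: [0.4735, 0.0709, 0.2666]
tcp_rot: [-3.141, -0.03, -0.003]
wrist_force: [-0.0, -0.2, -2.0]
width: 0.522
grip_force: 36.3
```

Request:
step_arm(
  targets=[
    [[0,0,0],[0,0,0],32],
    [[0,0,0],[0,0,0],32],
    [[0,0,0],[0,0,0],32],
  ],
)

```text
time: 26.03
tool_pos: [0.4744, 0.0723, 0.2663]
tcp_rot: [-3.141, -0.028, -0.003]
wrist_force: [-0.5, 0.7, -1.5]
width: 0.518
grip_force: 36.4
```

Run:
```python
from h import *
shot('wrist');
s=read_state();print(s['time'],s['tool_pos'],s['tcp_rot'])
shot('wrist','w10.png');shot('scene','s10.png')
a=cv2.imread('pics/w10.png');b=cv2.imread('pics/s10.png')
cv2.imwrite('pics/v10.png',np.hstack([cv2.resize(a[100:360,130:430],(400,346)),cv2.resize(b[140:290,180:380],(400,346))]))
```

```text
26.0833 [0.47454195 0.07271264 0.26610427] [-3.14074581e+00 -2.97953831e-02 -2.67905652e-03]
```

View pics/v10.png

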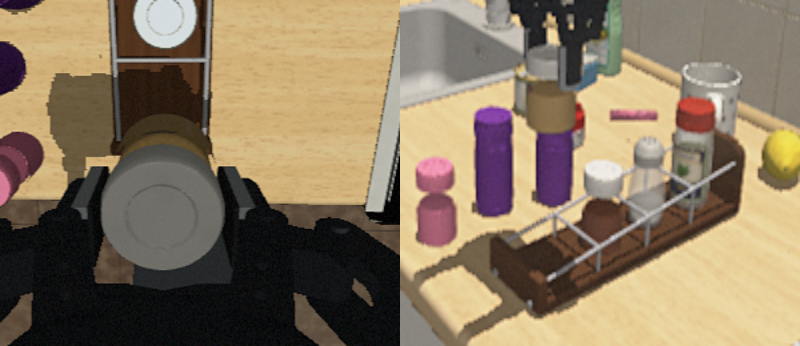

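The short jar is upright over the low compartment. Lowering gently.

Request:
step_arm(
  targets=[
    [[0,0,0],[2,0,30],32],
    [[0,0,0],[0,0,36],32],
    [[0,0,0],[0,0,34],32],
    [[0,0,0],[0,0,20],32],
    [[0,0,0],[0,0,10],32],
  ],
)

```text
time: 26.6
tool_pos: [0.4738, 0.073, 0.1315]
tcp_rot: [3.141, 0.032, -0.01]
wrist_force: [0.5, 0.3, -1.4]
width: 0.519
grip_force: 36.4
```

Request:
step_arm(
  targets=[
    [[0,0,0],[0,0,2],32],
    [[0,0,0],[0,0,1],32],
    [[0,0,0],[0,0,1],32],
    [[0,0,0],[0,0,0],32],
  ],
)

```text
time: 26.93
tool_pos: [0.4777, 0.0725, 0.1329]
tcp_rot: [-3.141, -0.03, -0.005]
wrist_force: [-0.0, -0.1, -1.8]
width: 0.524
grip_force: 36.4
```

Request:
step_arm(
  targets=[
    [[0,0,0],[0,0,1],32],
    [[0,0,0],[0,0,1],32],
    [[0,0,0],[0,0,0],32],
    [[0,0,0],[0,0,0],32],
  ],
)

```text
time: 27.27
tool_pos: [0.4763, 0.0721, 0.1296]
tcp_rot: [-3.141, -0.029, -0.001]
wrist_force: [0.3, 0.7, -1.6]
width: 0.523
grip_force: 36.4
```

Request:
step_arm(
  targets=[
    [[0,0,0],[0,0,1],32],
    [[0,0,0],[0,0,1],32],
    [[0,0,0],[0,0,1],32],
    [[0,0,0],[0,0,0],32],
  ],
)

```text
time: 27.6
tool_pos: [0.4759, 0.0721, 0.1259]
tcp_rot: [3.141, 0.029, -0.001]
wrist_force: [-0.4, -0.5, -1.4]
width: 0.524
grip_force: 36.4
```

Request:
step_arm(
  targets=[
    [[0,0,0],[0,0,1],32],
    [[0,0,0],[0,0,0.5],32],
    [[0,0,0],[0,0,0],32],
  ],
)

```text
time: 27.85
tool_pos: [0.4764, 0.0722, 0.125]
tcp_rot: [3.141, 0.03, 0.0]
wrist_force: [-1.1, -0.8, 1.6]
width: 0.525
grip_force: 36.9
```

Contact. Release, retreat, and check.

Request:
step_arm(
  targets=[
    [[0,0,0],[0,0,0.5],32],
    [[0,0,0],[0,0,0],70],
    [[0,0,0],[0,0,0],70],
    [[0,0,0],[0,0,0],70],
    [[0,0,0],[0,0,0],70],
  ],
)

```text
time: 28.27
tool_pos: [0.4761, 0.0722, 0.1241]
tcp_rot: [-3.141, -0.03, 0.0]
wrist_force: [0.4, -0.8, 0.2]
width: 0.818
grip_force: 0.0
```

Request:
step_arm(
  targets=[
    [[0,0,0],[0,0,-20],70],
    [[0,0,0],[0,0,-36],70],
    [[0,0,0],[0,0,-36],70],
    [[0,0,0],[0,0,-36],70],
    [[0,0,0],[0,0,-36],70],
  ],
)

```text
time: 28.68
tool_pos: [0.4757, 0.0721, 0.2895]
tcp_rot: [3.141, 0.03, -0.001]
wrist_force: [0.5, -0.1, 0.5]
width: 0.818
grip_force: 0.0
```

Request:
step_arm(
  targets=[
    [[0,0,0],[0,0,-20],70],
    [[0,0,0],[0,0,0],70],
    [[0,0,0],[0,0,0],70],
  ],
)

```text
time: 28.93
tool_pos: [0.477, 0.0723, 0.3099]
tcp_rot: [-3.141, -0.03, -0.006]
wrist_force: [-0.5, -1.4, -0.4]
width: 0.818
grip_force: 0.0
```

Run:
```python
from h import *
s=read_state();print(s['time'],s['tool_pos'],s['wrist_force'])
shot('side','d11.png');shot('scene','s11.png')
a=cv2.imread('pics/d11.png');b=cv2.imread('pics/s11.png')
cv2.imwrite('pics/v11.png',np.hstack([cv2.resize(a[100:290,130:370],(400,317)),cv2.resize(b[140:290,190:380],(400,317))]))
```

```text
28.9333 [0.47698489 0.07225515 0.30986258] [-0.50340242 -1.38873786 -0.4476838 ]
```

View pics/v11.png

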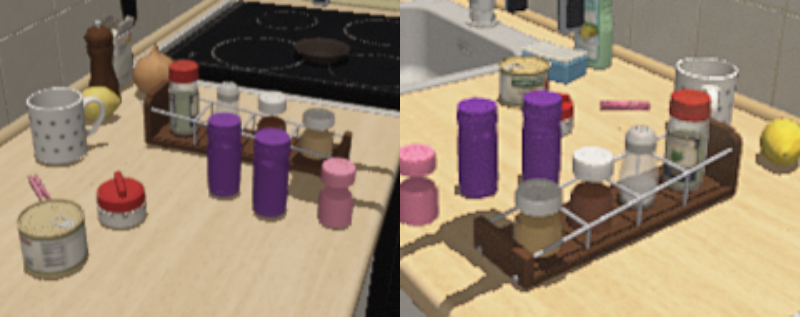

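All four stand upright in the caddy, stepping down from pepper through shaker and tall spice to short spice. The look-alikes, timer and tin have not moved.

```bash
python3 -c "
from workcell import *
print(finish_job())"
```

```text
the job is handed in; nothing more can be done
None
```

The job is handed in: the pepper jar, salt shaker, tall spice jar and short spice jar stand upright in the caddy in that order from the high end, done in about 29 s, with the timer and tin left where they stood.

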